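# Open the brad nailer's sprung magazine and catch it

## Task

Open the magazine of the brad nailer lying on its side on the bench, ready for loading: press the rocker latch with one finger while the other finger waits a short way behind the magazine's end cap, so that the cap springs back against that finger and is caught before it has come out 45 mm, and keep it trapped there for about a second. Then back the waiting finger off slowly, so that the spring follows it and the magazine opens under control all the way to its stop, and move clear. Only touch and press: do not pinch the cap or lift or shove the nailer, and leave the other things on the bench alone.

Things in the scene. Friction and masses are not known exactly. Their poses are not given: they have to be found in the camera images.
- nailer: loose grey and black brad nailer, 1.5 kg, no hose, lying on its side: 280 (own x) by 265 (own y) by 74 mm high. Origin on the bench under its middle. z up; x from the head to the tail, along handle and magazine, the way the magazine slides out; y from nose to head cap. Head at x -140..-70 mm, handle at y 34, strut 55 high at x 50..82, y -66..30, magazine at y -125..-64, air plug to x 152, y 34
- magazine (a joint): how far the magazine has slid out towards the tail (nailer's +x), m: 0 shut and latched, 0.09 fully open at its stop. A spring of 4 to 5 N drives it out all the way once the latch lets go, at about 0.4 m/s if nothing stops it: gone in a quarter of a second, so the waiting finger must be there first
- end_cap: black ribbed end cap on the magazine's tail: an upright plate 60 mm wide (nailer's y -126..-66 mm), z 13..65 mm; with the steel collar on its front it is 15 mm thick, nailer's x 120..135 mm when shut. Moves with the magazine. Origin and axes: the nailer's when shut, carried along by the slide
- cap_collar: steel collar plate, 6 mm thick, on the front (head) side of the end cap, moving with it; nailer's x 120..126 mm when shut. Origin and axes: the nailer's when shut, carried along by the slide
- cap_back (a point): point on the top edge of the end cap's back face (the face towards the tail, which the waiting finger has to stop), 65 mm above the bench, in line with the latch pad along the nailer's x and 35 mm tailwards of it when shut. Nothing stands within 200 mm tailwards of it
- latch (a joint): rocker latch, rad: 0 at rest, 0.20 fully pressed; springs back when let go. Its pivot is 32 mm headwards of the pad point. It frees the magazine at about 0.08 to 0.1 rad (pad point about 3 mm down); fully pressed the pad point is 6 mm down. Takes about 5 N straight down, up to 8 N if pressed nearer the pivot
- latch_pad (a point): the place to press, on top of the latch's ribbed tail end, 50 mm above the bench at rest: black pad 31 mm wide (nailer's y), free edge 12 mm tailwards of this point, cap's front 20 mm tailwards of it. The end cap stands 15 mm higher than the pad, so a finger level with the pressed pad stops the cap
- glue_bottle: bystander: yellow glue bottle 58 mm across, 165 mm high, origin under its middle
- mallet: bystander: turned wooden carving mallet standing on its head, 72 mm across, 192 mm high, origin under its middle
- burr_stand: bystander: white block 90 x 55 x 26 mm with carving burrs standing in it to 60 mm high, origin under its middle

How it is judged (in metres and radians):
On the way, in this order (a step that is already met when the one before it is completed fails the run):
1. the latch is pressed (value of joint latch above 0.05 rad).
2. the magazine has sprung out and is trapped against a finger, 5 to 45 mm out, still for half a second (value of joint magazine between 0.005 and 0.045 m and velocity of joint magazine between -0.02 and 0.02 m/s and contact force between the fingers and end_cap above 1 N), for 0.5 s.
At the end, for the whole second after the job is handed in: The magazine stands at its open stop (at least 85 of 90 mm out), the latch has sprung back, and the nailer lies still and flat within 30 mm of where it was (value of joint magazine above 0.085 m and value of joint latch below 0.03 rad and linear speed of nailer below 0.02 m/s and angle between nailer's own z axis and vertical below 0.05 rad and distance of nailer from where it was at the start of the episode below 0.03 m); the robot touches nothing.
It fails at once if the magazine runs open: faster than 0.25 m/s beyond 50 mm (value of joint magazine above 0.05 m and velocity of joint magazine above 0.25 m/s).
It fails at once if the end cap is pinched between the fingers (contact force between the fingers and end_cap above 3 N and contact force between the fingers and cap_collar above 3 N).
It fails at once if the nailer is shoved more than 30 mm, tipped or lifted (distance of nailer from where it was at the start of the episode above 0.03 m or angle between nailer's own z axis and vertical above 0.12 rad or height (world z) of nailer above 0.012 m).
It fails at once if a bystander is moved more than 25 mm or tipped (distance of any of glue_bottle, mallet, burr_stand from where it was at the start of the episode above 0.025 m or angle between any of glue_bottle, mallet's own z axis and vertical above 0.3 rad).
It also fails if it takes over 38 s, if anything falls off the work surface, if the arm or the gripper's body presses on something with over 40 N, if the wrist force passes 120 N, or if a joint passes its speed limit or range.

## Robot

A 6-joint arm with a two-finger parallel gripper is mounted at the origin on the work surface. World frame = base frame: x ahead of the robot, y to its left, z up, the work surface at z = 0. Lengths are in m, angles in degrees, forces in N, time in s.
With the tool pointing down it reaches from about 0.35 to 0.875 m from the base axis. Payload 4.2 kg.
Tool frame: the origin (TCP) lies between the finger pads; the fingertips stand 17 mm ahead of it and the grasp point (between the pads) lies 2 mm behind it; z points along the fingers, y is the direction in which the jaws open and shut (so a half turn about z gives the same grasp; the last joint's range is limited). The gripper opens to 87 mm and grips with 3 to 60 N. Pads are 19 mm wide; open, the fingers measure 117 mm over their backs; the gripper's body (75 mm by 190 mm) begins 51 mm behind the grasp point.
Start: joints at [-53.022, 22.042, 0.453, 0, -68.411, -14.817], TCP at [0.236, -0.579, 0.24] pointing down, gripper open.
Joint ranges: [-179.83, 179.83], [-69.29, 118.12], [-61.27, 80.66], [-181.25, 117.63], [-171.15, -9.14], [-177.46, 177.46]. Speed limits (degrees/s): [159.86, 159.86, 180, 180, 180, 180].

## Interface

Orientations are given as a 3x3 rotation matrix whose columns are the frame's x, y, z axes.
In Python, from station import r gives the robot as it stands.
- The arm moves only by the shell command python3 -m creep 'ROWS'. ROWS is JSON, a list of rows, each a list of 7 numbers: the opening, from 0 (shut) to 1 (fully open), then the shift along the tool's x, y, z scaled (see below), then the turn, a rotation vector about the tool's x, y, z scaled (see below). A call has 1 to 5 rows; each row is the pose to reach, as a shift and turn from the pose measured when the call began, along the tool's axes at that moment, turning the shorter way round; what a row does not reach only later rows make up. The controller multiplies each number of a shift by 300 mm and each number of a turn by 180 degrees. A row lasts 1/12 s, in which the tool goes at most 41.7 mm and 7.16 degrees, less where a joint would pass 70% of its speed; a pose out of reach is approached as far as the arm can. A call with a number of a shift or a turn outside -1 to 1 is refused whole. A call with a gripper value outside its range is refused whole. The fingers move at their own pace and stop on an object; the grip force is fixed at half the most. Time passes only in rows, so rows that repeat a pose let the fingers close. It gives the time, the measured TCP pose, the force and the opening at its end, in the units of the state.
- r.sense(): the state, without advancing time (a new reading comes with each control period).
- r.capture(name): name is "scene" or "top"; returns the picture (384x512x3 uint8, blue, green, red); there is no depth.
- r.camera_model(name): a dict with "mtx" (3x3 intrinsics, pixels), "dist" ([k1, k2, p1, p2, k3] as OpenCV has them; the pictures are not rectified), "R" (3x3) and "t" (3): a world point X has camera coordinates R X + t. Camera axes: x right, y down, z forward; pixel columns grow to the right and rows downward; lengths in m; the calibration is good to about 2 mm. A picture is of the moment at which its call begins. camera_model takes no time and is no camera call.
- r.finish_job(): hands the job in, once; it reports no verdict.
Trained networks look in the newest picture that a camera, given by its name, has taken for a name from the list of things; names that differ only in an ending like _2 or _b are one class to them, and where a whole thing is asked for, a point or a joint stands for the part that bears it (a point fixed in the world has none). Each returns a list of dicts, best first, with "score" (0 to 1); they miss things now and then, are a little off and sometimes report something else, mostly with a low value. They report only what shows in the picture. A call takes as long as a camera call.
- r.recognise(camera, target): "rect" ([left, top, right, bottom] as shares, 0 to 1, of the picture: columns of its width, rows of its height, round what is visible of it).
- r.outline_of(camera, target): "pixels" (384x512 bool, what is visible of it) and "rect" ([left, top, right, bottom] as shares, 0 to 1, of the picture: columns of its width, rows of its height, round what is visible of it).
The state is a dict: "time_s": time; "joints": joint angles; "joint_velocities": joint speeds; "effort": joint torques, N m; "tcp_pos": TCP position; "ee_rot": TCP orientation; "wrist_force": force on the tool from outside, world axes, zero at the start; "moment": the same for the moment, N m; "gripper_width": opening from 0.0 (shut) to 1.0 (fully open).
Only numpy, scipy, OpenCV 4.12 (cv2) and the standard library are available. Lean on these libraries where they do the work, as an engineer would, in place of code of your own. Each camera call takes 0.05 s, during which the arm holds its last target.

## Working session

There is one attempt and no reset: what is moved stays moved. The work goes in short steps, Python scripts to look and compute and a shell command to move; the robot and the scene stay as the last step left them, time stands still between calls to the robot, and variables do not carry over. Pictures are saved under pics/ and viewed, and the job is handed in when it is done.

```bash
ls; mkdir -p pics; python3 - <<'E'
from station import r
import cv2
for n in("scene","top"):
    cv2.imwrite(f"pics/{n}0.png",r.capture(n))
    m=r.camera_model(n);print(n,m)
s=r.sense();print(s)
for n in("scene","top"):
  for t in("nailer","end_cap","latch_pad","glue_bottle","mallet","burr_stand"):
    print(n,t,[(round(d['score'],2),[round(a*b) for a,b in zip(d['rect'],(512,384,512,384))]) for d in r.recognise(n,t)[:2]])
E
```

```text
pics
scene {'mtx': array([[363.74483995,   0.        , 258.20775007],
       [  0.        , 363.74483995, 183.48921249],
       [  0.        ,   0.        ,   1.        ]]), 'dist': array([-0.022975,  0.      ,  0.      ,  0.      ,  0.      ]), 'R': array([[-0.25786655,  0.96611259,  0.01145849],
       [ 0.65735352,  0.18412212, -0.73074304],
       [-0.70808982, -0.18090191, -0.68255645]]), 't': array([ 0.2364258 , -0.32036193,  1.18988087])}
top {'mtx': array([[452.81916406,   0.        , 250.35794816],
       [  0.        , 452.81916406, 191.4319111 ],
       [  0.        ,   0.        ,   1.        ]]), 'dist': array([-0.10831811,  0.        ,  0.        ,  0.        ,  0.        ]), 'R': array([[-0.00666558, -0.99980215,  0.01874142],
       [-0.98370179,  0.00318825, -0.17977937],
       [ 0.17968405, -0.0196343 , -0.98352841]]), 't': array([-0.11768303,  0.5810403 ,  1.04656503])}
{'time_s': 0.1, 'joints': array([-5.30207009e+01,  2.20850116e+01,  3.88489183e-01, -2.47119263e-02,
       -6.84095444e+01, -1.48147253e+01]), 'joint_velocities': array([ 0.07035294, -0.0137769 , 
[... 582 characters left out ...]
18268386216}
scene nailer [(0.97, [154, 117, 308, 238]), (0.38, [173, 174, 272, 238])]
scene end_cap [(0.81, [249, 205, 270, 236])]
scene latch_pad [(0.62, [157, 88, 183, 152]), (0.58, [225, 194, 261, 213])]
scene glue_bottle [(0.93, [156, 88, 184, 152])]
scene mallet [(0.65, [102, 152, 150, 241]), (0.64, [250, 201, 271, 235])]
scene burr_stand [(0.75, [204, 269, 258, 337])]
top nailer [(0.72, [200, 152, 326, 282])]
top end_cap [(0.71, [220, 150, 312, 192]), (0.58, [220, 151, 233, 177])]
top latch_pad [(0.81, [229, 162, 262, 182])]
top glue_bottle [(0.86, [335, 235, 364, 259])]
top mallet [(0.75, [313, 115, 345, 155]), (0.3, [231, 166, 260, 184])]
top burr_stand [(0.79, [214, 83, 254, 118])]
```

```bash
python3 - <<'E'
import cv2
a=cv2.imread("pics/top0.png")[80:300,180:380];cv2.imwrite("pics/t0c.png",cv2.resize(a,None,fx=2.7,fy=2.7,interpolation=cv2.INTER_CUBIC))
a=cv2.imread("pics/scene0.png")[80:350,90:330];cv2.imwrite("pics/s0c.png",cv2.resize(a,None,fx=2.2,fy=2.2,interpolation=cv2.INTER_CUBIC))
E
```

```text
(no output)
```

View pics/t0c.png

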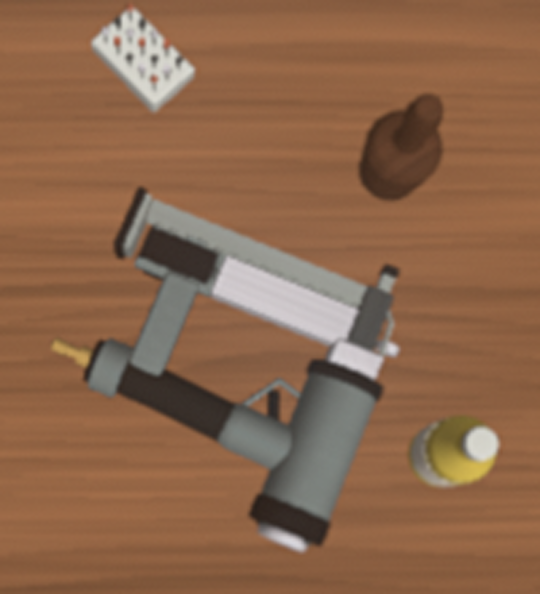

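View pics/s0c.png

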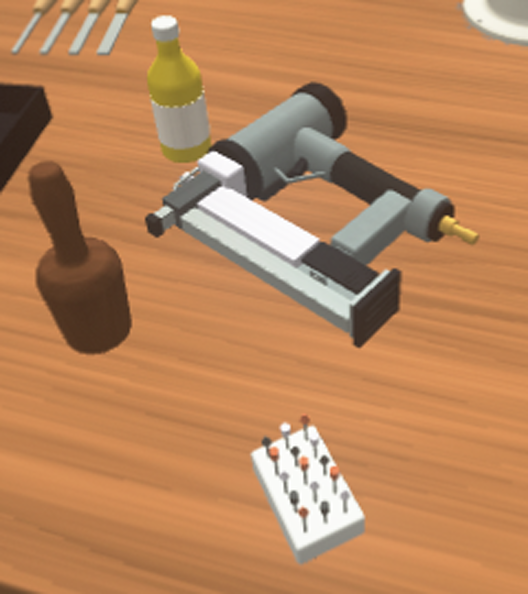

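```bash
python3 - <<'E'
import cv2
a=cv2.imread("pics/top0.png")[140:220,190:280];cv2.imwrite("pics/t0d.png",cv2.resize(a,None,fx=7,fy=7,interpolation=cv2.INTER_CUBIC))
a=cv2.imread("pics/scene0.png")[165:245,220:320];cv2.imwrite("pics/s0d.png",cv2.resize(a,None,fx=7,fy=7,interpolation=cv2.INTER_CUBIC))
E
```

```text
(no output)
```

View pics/t0d.png

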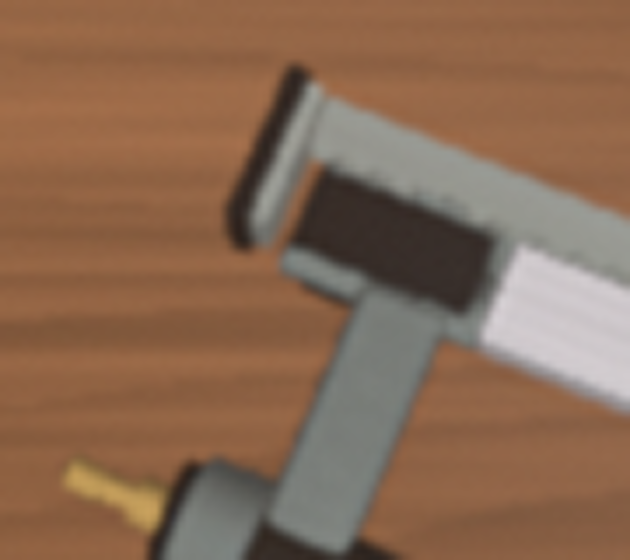

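View pics/s0d.png

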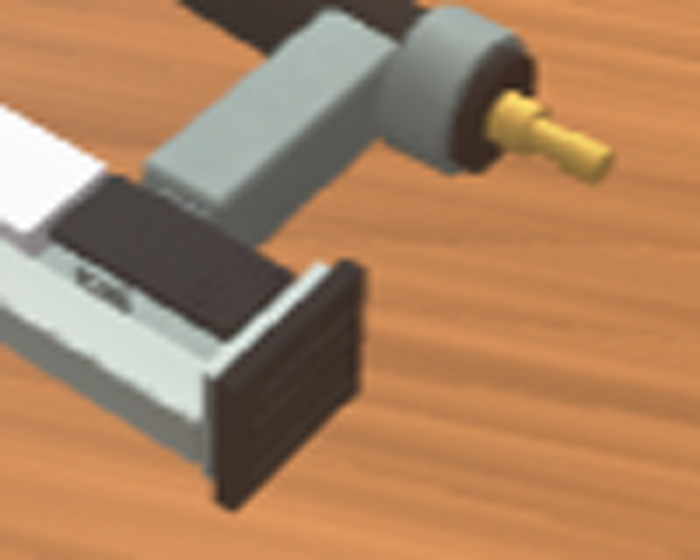

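```bash
cat > fit.py <<'E'
import numpy as np,cv2
from scipy.optimize import least_squares
from station import r
def proj(n,P):
    m=r.camera_model(n);return cv2.projectPoints(np.array(P,float),cv2.Rodrigues(m['R'])[0],m['t'],m['mtx'],m['dist'])[0][:,0]
E
python3 - <<'E'
from fit import *
Z=lambda u,v,o:((u+.5)/7-.5+o[0],(v+.5)/7-.5+o[1])
S=(220,165);T=(190,140)
obs=[("scene",(135,-126,13),Z(237,510,S)),("scene",(135,-66,13),Z(361,395,S)),("scene",(135,-66,65),Z(366,268,S)),
("top",(135,-126,65),Z(288,66,T)),("top",(135,-66,65),Z(230,238,T)),("top",(120,-126,65),Z(326,88,T)),("top",(120,-66,65),Z(268,243,T)),
("scene",(152,34,'zp'),Z(608,160,S)),("top",(152,34,'zp'),Z(65,472,T)),
("scene",(50,-66,55),Z(145,165,S)),("top",(82,-66,55),Z(365,290,T)),("top",(50,-66,55),Z(440,325,T)),
("top",(112,'y-',50),Z(320,168,T)),("top",(112,'y+',50),Z(292,245,T))]
def world(p,q):
    x,y,th,zp,yc=p
    q=[{'zp':zp,'y-':yc-15.5,'y+':yc+15.5}.get(a,a) if isinstance(a,str) else a for a in q]
    c,s=np.cos(th),np.sin(th)
    return (x+(c*q[0]-s*q[1])/1e3,y+(s*q[0]+c*q[1])/1e3,q[2]/1e3)
def f(p):
    return np.concatenate([proj(n,[world(p,q)])[0]-u for n,q,u in obs])
best=min((least_squares(f,[.5,0,t,37,-95],x_scale=[.1,.1,.3,30,30],loss='soft_l1') for t in np.linspace(-3,3,7)),key=lambda b:b.cost)
p=best.x;print(best.cost,p,np.degrees(p[2]))
for o,e in zip(obs,f(p).reshape(-1,2)):print(o[0],o[1],e.round(2))
for k,q in dict(pad=(100,p[4],50),cap=(135,p[4],65)).items():print(k,np.round(world(p,q),4))
# overlay check
for n in("top","scene"):
    im=cv2.resize(cv2.imread(f"pics/{n}0.png"),None,fx=4,fy=4,interpolation=cv2.INTER_CUBIC)
    def L(pts):
        u=proj(n,[world(p,a) for a in pts]);cv2.polylines(im,[((u+.5)*4*8).astype(int)],True,(0,255,0),1,cv2.LINE_AA,3)
    for x in(120,126,135):L([(x,-126,13),(x,-66,13),(x,-66,65),(x,-126,65)])
    L([(50,-66,55),(82,-66,55),(82,30,55),(50,30,55)])
    L([(68,'y-',50),(112,'y-',50),(112,'y+',50),(68,'y+',50)]);L([(99,p[4],50),(101,p[4],50)])
    u=proj(n,[world(p,(90,-60,50))])[0]*4;a,b=int(u[0]),int(u[1])
    cv2.imwrite(f"pics/ov_{n}.png",im[max(0,b-260):b+260,max(a-300,0):a+300])
    cv2.imwrite(f"pics/ov_{n}.png",cv2.imread(f"pics/ov_{n}.png"))
E
```

```text
Traceback (most recent call last):
  File "fit.py", line 5, in proj
    m=r.camera_model(n);return cv2.projectPoints(np.array(P,float),cv2.Rodrigues(m['R'])[0],m['t'],m['mtx'],m['dist'])[0][:,0]
ValueError: time passes only in moves, steps and waits
```

```bash
cat > fit.py <<'E'
import numpy as np,cv2
from scipy.optimize import least_squares
from station import r
CM={n:r.camera_model(n) for n in("scene","top")}
def proj(n,P):
    m=CM[n];return cv2.projectPoints(np.array(P,float),cv2.Rodrigues(m['R'])[0],m['t'],m['mtx'],m['dist'])[0][:,0]
E
cat > run1.py <<'E'
from fit import *
Z=lambda u,v,o:((u+.5)/7-.5+o[0],(v+.5)/7-.5+o[1])
S=(220,165);T=(190,140)
obs=[("scene",(135,-126,13),Z(237,510,S)),("scene",(135,-66,13),Z(361,395,S)),("scene",(135,-66,65),Z(366,268,S)),
("top",(135,-126,65),Z(288,66,T)),("top",(135,-66,65),Z(230,238,T)),("top",(120,-126,65),Z(326,88,T)),("top",(120,-66,65),Z(268,243,T)),
("scene",(152,34,'zp'),Z(608,160,S)),("top",(152,34,'zp'),Z(65,472,T)),
("scene",(50,-66,55),Z(145,165,S)),("top",(82,-66,55),Z(365,290,T)),("top",(50,-66,55),Z(440,325,T)),
("top",(112,'y-',50),Z(320,168,T)),("top",(112,'y+',50),Z(292,245,T))]
def world(p,q):
    x,y,th,zp,yc=p
    q=[{'zp':zp,'y-':yc-15.5,'y+':yc+15.5}.get(a,a) if isinstance(a,str) else a for a in q]
    c,s=np.cos(th),np.sin(th)
    return (x+(c*q[0]-s*q[1])/1e3,y+(s*q[0]+c*q[1])/1e3,q[2]/1e3)
def f(p):
    return np.concatenate([proj(n,[world(p,q)])[0]-u for n,q,u in obs])
best=least_squares(f,[.5,0,1.2,37,-90],x_scale=[.1,.1,.3,30,30],loss='soft_l1')
p=best.x;print(best.cost,p,np.degrees(p[2]))
for o,e in zip(obs,f(p).reshape(-1,2)):print(o[0],o[1],e.round(2))
for k,q in dict(pad=(100,p[4],50),cap=(135,p[4],65)).items():print(k,np.round(world(p,q),4))
np.save("p.npy",p)
for n in("top","scene"):
    im=cv2.resize(cv2.imread(f"pics/{n}0.png"),None,fx=5,fy=5,interpolation=cv2.INTER_CUBIC)
    def L(pts):
        u=proj(n,[world(p,a) for a in pts]);cv2.polylines(im,[((u+.5)*5*8).astype(int)],True,(0,255,0),1,cv2.LINE_AA,3)
    for x in(120,126,135):L([(x,-126,13),(x,-66,13),(x,-66,65),(x,-126,65)])
    L([(50,-66,55),(82,-66,55),(82,30,55),(50,30,55)])
    L([(68,'y-',50),(112,'y-',50),(112,'y+',50),(68,'y+',50)]);L([(99,p[4],50),(101,p[4],50)])
    u=proj(n,[world(p,(90,-60,50))])[0]*5;a,b=int(u[0]),int(u[1])
    cv2.imwrite(f"pics/ov_{n}.png",im[max(0,b-260):b+260,max(a-300,0):a+300])
E
python3 run1.py
```

```text
6.761603372465171 [  0.5136855   -0.14682923   1.1593203   40.55465497 -86.07360459] 66.42416045432846
scene (135, -126, 13) [-0.64  0.14]
scene (135, -66, 13) [ 0.13 -1.42]
scene (135, -66, 65) [ 0.38 -0.94]
top (135, -126, 65) [0.22 0.38]
top (135, -66, 65) [-1.44 -2.25]
top (120, -126, 65) [ 0.41 -0.41]
top (120, -66, 65) [-1.2  -0.57]
scene (152, 34, 'zp') [-0.14 -0.06]
top (152, 34, 'zp') [-0.35  0.53]
scene (50, -66, 55) [-0.99 -1.49]
top (82, -66, 55) [-0.65 -0.34]
top (50, -66, 55) [ 0.71 -0.22]
top (112, 'y-', 50) [ 0.35 -0.19]
top (112, 'y+', 50) [-0.7   0.08]
pad [ 0.6326 -0.0896  0.05  ]
cap [ 0.6466 -0.0575  0.065 ]
```

View pics/ov_top.png

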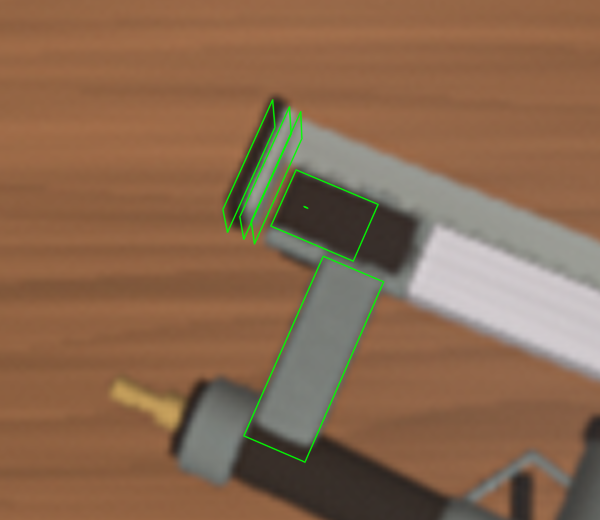

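View pics/ov_scene.png

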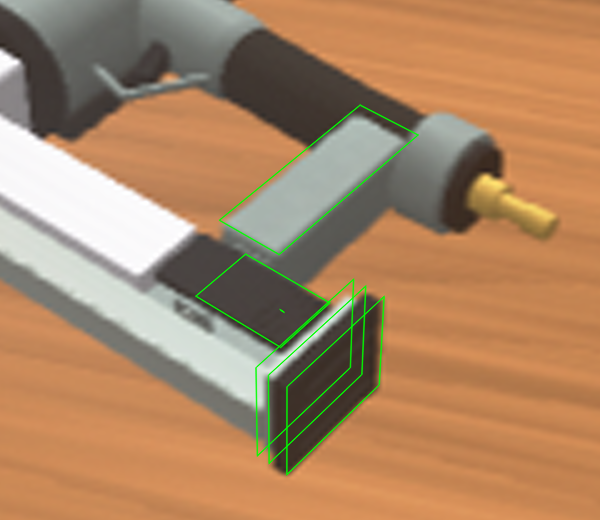

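```bash
cat >> fit.py <<'E'
p=np.load("p.npy")
def N2W(q):
    x,y,th=p[:3];c,s=np.cos(th),np.sin(th)
    return np.array((x+(c*q[0]-s*q[1])/1e3,y+(s*q[0]+c*q[1])/1e3,q[2]/1e3))
def W2N(X):
    x,y,th=p[:3];c,s=np.cos(th),np.sin(th);d=np.array(X[:2])-[x,y]
    return np.array([c*d[0]+s*d[1],-s*d[0]+c*d[1]])*1e3
def todo(q):  # nailer-frame target TCP (mm) -> row numbers
    from scipy.spatial.transform import Rotation as Ro
    s=r.sense();R=s['ee_rot'];x,y,th=p[:3];c,sn=np.cos(th),np.sin(th)
    Rt=np.array([[-sn*-1,c,0],[-c,sn,0],[0,0,-1]]).astype(float)
    assert np.linalg.det(Rt)>.9
    d=R.T@(N2W(q)-s['tcp_pos'])/.3
    t=Ro.from_matrix(R.T@Rt).as_rotvec(degrees=True)/180
    n=W2N(s['tcp_pos'])
    print('t',s['time_s'],'tcpN',n.round(1),'z',(s['tcp_pos'][2]*1e3).round(1),'F',s['wrist_force'].round(2),'g',round(s['gripper_width'],3))
    print('shift',d.round(4),'turn',t.round(4),'joints',s['joints'].round(0))
E
python3 - <<'E'
from fit import *
def ground(n,u,v,z):
    m=CM[n];q=cv2.undistortPoints(np.array([[[u,v]]],float),m['mtx'],m['dist'])[0,0];d=m['R'].T@np.array([*q,1]);C=-m['R'].T@m['t']
    return C+d*(z-C[2])/d[2]
for k,u,v,z in(("burr",234,100,.02),("mallet",324,142,.04),("bottle",345,248,.06)):
    X=ground("top",u,v,z);print(k,X.round(3),W2N(X).round(0))
todo((137.5,-86,300));todo((137.5,-86,140))
E
```

```text
burr [ 0.83 -0.08  0.02] [ 187. -263.]
mallet [ 0.709 -0.308  0.04 ] [ -69. -244.]
bottle [ 0.441 -0.345  0.06 ] [-211.  -13.]Traceback (most recent call last):
  File "<stdin>", line 7, in <module>
  File "fit.py", line 18, in todo
    assert np.linalg.det(Rt)>.9
           ^^^^^^^^^^^^^^^^^^^^
AssertionError
```

```bash
sed -i 's/Rt=np.array.*/Rt=np.array([[-sn,c,0],[c,sn,0],[0,0,-1.]])/' fit.py
python3 - <<'E'
from fit import *
todo((137.5,-86,300));todo((137.5,-86,140))
E
```

```text
t 0.7 tcpN [-507.1   81.9] z 239.6 F [0.04 0.61 0.51] g 1.0
shift [-1.9294  1.0986 -0.2015] turn [-0.     -0.      0.2541] joints [-53.  22.   0.   0. -68. -15.]
t 0.7 tcpN [-507.1   81.9] z 239.6 F [0.04 0.61 0.51] g 1.0
shift [-1.9295  1.0986  0.3318] turn [-0.     -0.      0.2541] joints [-53.  22.   0.   0. -68. -15.]
```

```bash
python3 -m creep '[[0.65,-0.06,0.03,-0.1,0,0,0.02],[0.65,-0.17,0.09,-0.2,0,0,0.05],[0.65,-0.29,0.16,-0.2,0,0,0.08],[0.65,-0.41,0.23,-0.2,0,0,0.11],[0.65,-0.52,0.3,-0.2,0,0,0.14]]'; python3 -c "
from fit import *
todo((137.5,-86,300))"
```

```text
time_s: 1.12
tcp_pos: [0.3457, -0.4376, 0.3005]
ee_rot: [[-0.998, 0.059, 0.002], [0.059, 0.998, -0.001], [-0.002, -0.001, -1.0]]
wrist_force: [1.0, 0.3, -0.1]
gripper_width: 0.714
t 1.1167 tcpN [-333.7   37.6] z 300.5 F [ 0.97  0.32 -0.05] g 0.714
shift [-0.9293  1.3315  0.0019] turn [-0.0002  0.0007  0.1123] joints [-35.  13.  -3.  -0. -73. -58.]
```

```bash
python3 -m creep '[[0.65,-0.07,0.11,0,0,0,0.03],[0.65,-0.15,0.22,0,0,0,0.06],[0.65,-0.23,0.33,0,0,0,0.09],[0.65,-0.31,0.44,0,0,0,0.112],[0.65,-0.38,0.55,0,0,0,0.112]]'; python3 -c "
from fit import *
todo((137.5,-86,300))"
```

```text
time_s: 1.53
tcp_pos: [0.4704, -0.2778, 0.3008]
ee_rot: [[-0.916, 0.401, 0.003], [0.401, 0.916, -0.001], [-0.003, -0.0, -1.0]]
wrist_force: [0.6, -0.4, -0.6]
gripper_width: 0.65
t 1.5333 tcpN [-137.3  -12.7] z 300.8 F [ 0.58 -0.37 -0.64] g 0.65
shift [-0.2433  0.9163  0.0033] turn [-0.0001  0.001  -0.0004] joints [ -14.   12.   -5.    0.  -73. -100.]
```

```bash
python3 -m creep '[[0.65,-0.03,0.12,0,0,0,0],[0.65,-0.06,0.25,0,0,0,0],[0.65,-0.1,0.38,0,0,0,0],[0.65,-0.13,0.5,0,0,0,0],[0.65,-0.17,0.63,0,0,0,0]]'; python3 -c "
from fit import *
todo((137.5,-86,120))"
```

```text
time_s: 1.95
tcp_pos: [0.5935, -0.1234, 0.3014]
ee_rot: [[-0.916, 0.401, 0.003], [0.401, 0.916, -0.002], [-0.003, -0.0, -1.0]]
wrist_force: [0.2, -1.6, 0.1]
gripper_width: 0.645
t 1.95 tcpN [ 53.4 -63.7] z 301.4 F [ 0.18 -1.55  0.1 ] g 0.645
shift [-0.0718  0.2806  0.6049] turn [-0.      0.0011 -0.0003] joints [   4.   18.    3.    0.  -75. -117.]
```

```bash
python3 -m creep '[[0.65,-0.03,0.12,0.03,0,0,0],[0.65,-0.06,0.22,0.1,0,0,0],[0.65,-0.0718,0.2806,0.2,0,0,0],[0.65,-0.0718,0.2806,0.33,0,0,0],[0.65,-0.0718,0.2806,0.46,0,0,0]]'; python3 -m creep '[[0.65,0,0,0.06,0,0,0],[0.65,0,0,0.13,0,0,0],[0.65,0,0,0.13,0,0,0]]'; python3 -c "
from fit import *
todo((137.5,-86,120))
for n in('top','scene'):
    a=r.capture(n);cv2.imwrite(f'pics/{n}1.png',a)
    u=proj(n,[N2W((120,-86,70))])[0].astype(int)
    cv2.imwrite(f'pics/{n}1c.png',cv2.resize(a[max(0,u[1]-50):u[1]+50,u[0]-60:u[0]+60],None,fx=6,fy=6,interpolation=cv2.INTER_CUBIC))
"
```

```text
time_s: 2.37
tcp_pos: [0.6484, -0.0535, 0.1625]
ee_rot: [[-0.917, 0.399, 0.005], [0.399, 0.917, -0.001], [-0.005, 0.001, -1.0]]
wrist_force: [0.2, -0.8, -0.9]
gripper_width: 0.648
time_s: 2.62
tcp_pos: [0.6456, -0.0535, 0.1182]
ee_rot: [[-0.917, 0.399, -0.005], [0.399, 0.917, -0.001], [0.004, -0.003, -1.0]]
wrist_force: [-0.7, -0.4, -0.5]
gripper_width: 0.653
t 2.6167 tcpN [138.3 -83.6] z 118.2 F [-0.73 -0.38 -0.53] g 0.653
shift [-0.008  -0.0028 -0.0062] turn [-0.001  -0.0011  0.0002] joints [  10.   30.   -5.    0.  -55. -123.]
```

View pics/top1c.png

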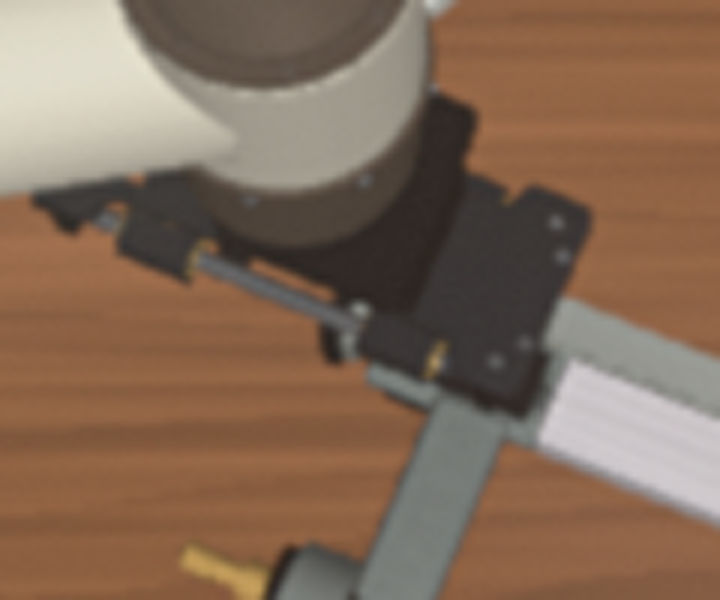

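View pics/scene1c.png

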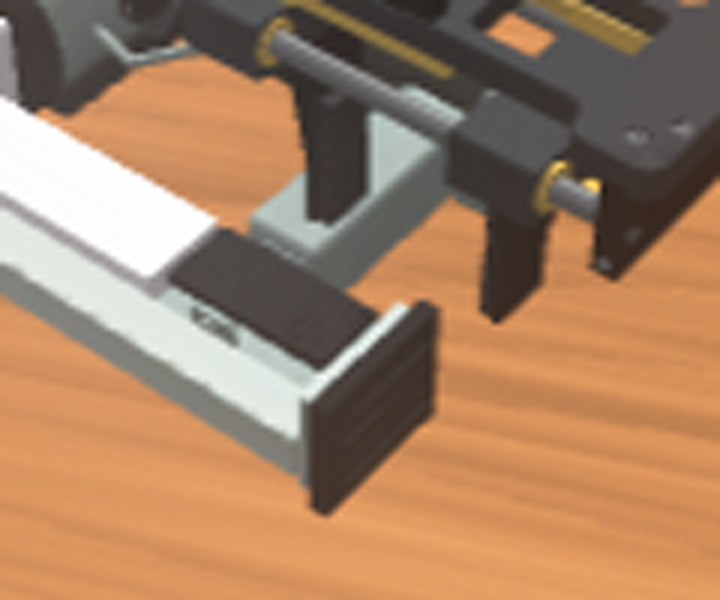

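```bash
python3 - <<'E'
from fit import *
s=r.sense();n='scene'
o=proj(n,[N2W((120,-86,70))])[0].astype(int)-[60,50]
for name,ys in(("front(head)",(-28.4,-43.4)),("rear",(28.4,43.4))):
  for y in ys:
    for x in(-9.5,9.5):
      X=s['tcp_pos']+s['ee_rot']@np.array([x,y,17])/1e3
      print(name,x,y,W2N(X).round(1),X[2].round(3),(((proj(n,[X])[0]-o)+.5)*6-.5).round(0))
E
```

```text
front(head) -9.5 -28.4 [111.  -96.2] 0.106 [326. 228.]
front(head) 9.5 -28.4 [111.  -77.2] 0.106 [364. 195.]
front(head) -9.5 -43.4 [ 96.  -96.2] 0.106 [289. 207.]
front(head) 9.5 -43.4 [ 96.  -77.2] 0.106 [327. 175.]
rear -9.5 28.4 [167.8 -96.1] 0.106 [475. 312.]
rear 9.5 28.4 [167.8 -77.1] 0.106 [512. 276.]
rear -9.5 43.4 [182.8 -96. ] 0.106 [516. 335.]
rear 9.5 43.4 [182.8 -77. ] 0.106 [553. 299.]
```

```bash
python3 -c "
from fit import *
todo((134,-88,75))"
```

```text
t 2.7167 tcpN [139.4 -86.5] z 123.4 F [0.91 0.44 0.64] g 0.654
shift [-0.0041 -0.018   0.1614] turn [0.0001 0.0016 0.0005] joints [  10.   30.   -5.    0.  -55. -123.]
```

```bash
python3 -m creep '[[0.65,-0.0041,-0.018,0.04,0,0.0016,0],[0.65,-0.0041,-0.018,0.08,0,0.0016,0],[0.65,-0.0041,-0.018,0.12,0,0.0016,0],[0.65,-0.0041,-0.018,0.16,0,0.0016,0],[0.65,-0.0041,-0.018,0.16,0,0.0016,0]]'; python3 -c "
from fit import *
for n in('scene','top'):
    a=r.capture(n)
    u=proj(n,[N2W((120,-86,70))])[0].astype(int)
    cv2.imwrite(f'pics/{n}2c.png',cv2.resize(a[max(0,u[1]-50):u[1]+50,u[0]-60:u[0]+60],None,fx=6,fy=6,interpolation=cv2.INTER_CUBIC))
todo((134,-88,62))
"
```

```text
time_s: 3.13
tcp_pos: [0.6458, -0.0594, 0.072]
ee_rot: [[-0.917, 0.399, -0.006], [0.399, 0.917, 0.0], [0.006, -0.002, -1.0]]
wrist_force: [-0.7, 0.4, -0.7]
gripper_width: 0.653
t 3.2333 tcpN [133.7 -87.7] z 74.5 F [-0.38  0.12 -1.24] g 0.651
shift [-0.001   0.001   0.0417] turn [-0.0003 -0.0005  0.0006] joints [   9.   33.   -7.   -0.  -50. -122.]
```

View pics/scene2c.png

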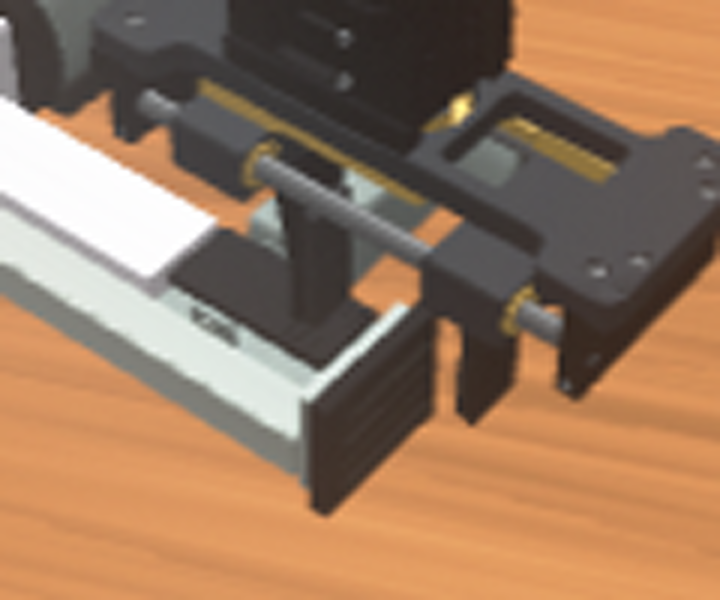

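```bash
python3 -m creep '[[0.65,0,0,0.014,0,0,0],[0.65,0,0,0.022,0,0,0],[0.65,0,0,0.03,0,0,0],[0.65,0,0,0.036,0,0,0],[0.65,0,0,0.042,0,0,0]]'; python3 -c "
from fit import *
todo((134,-88,62))
for n in('scene',):
    a=r.capture(n)
    u=proj(n,[N2W((120,-86,70))])[0].astype(int)
    cv2.imwrite(f'pics/{n}3c.png',cv2.resize(a[max(0,u[1]-50):u[1]+50,u[0]-60:u[0]+60],None,fx=6,fy=6,interpolation=cv2.INTER_CUBIC))
todo((134,-88,60))
"
```

```text
time_s: 3.65
tcp_pos: [0.6483, -0.059, 0.0633]
ee_rot: [[-0.918, 0.398, 0.001], [0.398, 0.918, -0.0], [-0.001, 0.0, -1.0]]
wrist_force: [-1.2, -0.6, 0.6]
gripper_width: 0.651
t 3.65 tcpN [134.4 -88.2] z 63.3 F [-1.19 -0.61  0.59] g 0.651
shift [ 0.0008 -0.0013  0.0043] turn [0.     0.0002 0.0008] joints [   9.   34.   -7.    0.  -49. -122.]
t 3.7 tcpN [134.6 -88.2] z 62.5 F [1.54 2.79 4.35] g 0.65
shift [ 0.0007 -0.0019  0.0083] turn [0.0002 0.0002 0.0007] joints [   9.   34.   -8.   -0.  -49. -122.]
```

View pics/scene3c.png

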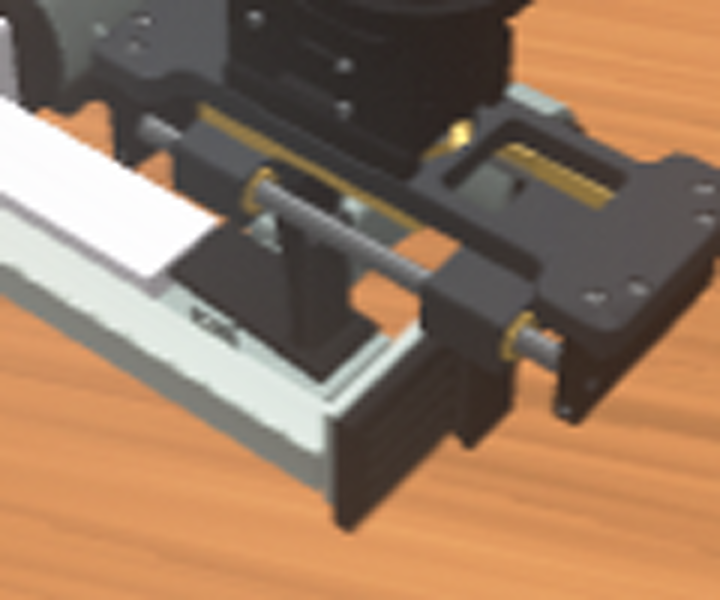

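```bash
python3 -m creep '[[0.65,0,0,0,0,0,0],[0.65,0,0,0,0,0,0],[0.65,0,0,0,0,0,0],[0.65,0,0,0,0,0,0],[0.65,0,0,0,0,0,0]]'; python3 -c "
from fit import *
todo((134,-88,62))
for n in('scene',):
    a=r.capture(n)
    u=proj(n,[N2W((120,-86,70))])[0].astype(int)
    cv2.imwrite(f'pics/{n}4c.png',cv2.resize(a[max(0,u[1]-50):u[1]+50,u[0]-60:u[0]+60],None,fx=6,fy=6,interpolation=cv2.INTER_CUBIC))
todo((134,-88,60))
"
```

```text
time_s: 4.12
tcp_pos: [0.6487, -0.058, 0.0625]
ee_rot: [[-0.918, 0.398, 0.002], [0.398, 0.918, 0.001], [-0.001, 0.002, -1.0]]
wrist_force: [1.3, 5.0, 1.4]
gripper_width: 0.653
t 4.1167 tcpN [135.5 -88.2] z 62.5 F [1.34 5.03 1.37] g 0.653
shift [ 0.0008 -0.0049  0.0017] turn [0.0006 0.0004 0.0008] joints [   9.   34.   -7.   -0.  -49. -122.]
t 4.1667 tcpN [135.5 -88.2] z 62.5 F [0.16 6.24 0.8 ] g 0.649
shift [ 0.0008 -0.005   0.0084] turn [0.0006 0.0004 0.0008] joints [   9.   34.   -7.   -0.  -49. -122.]
```

View pics/scene4c.png

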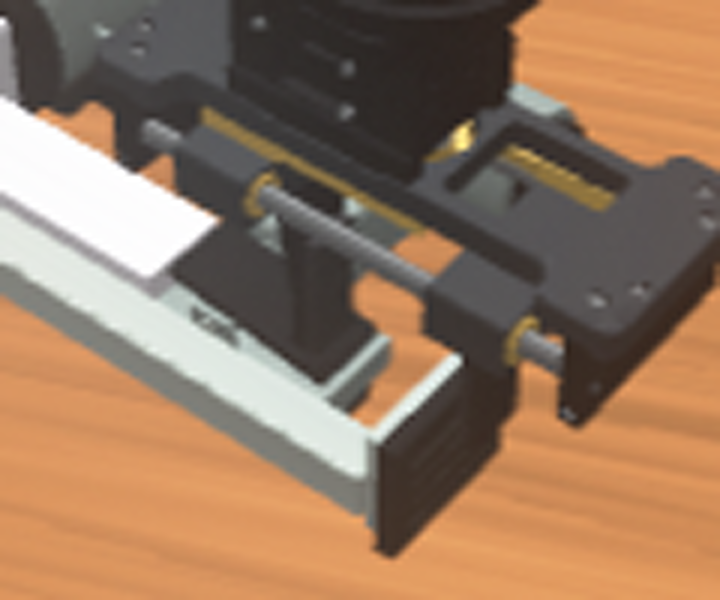

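```bash
for i in 1 2; do python3 -m creep '[[0.65,0,0,0,0,0,0],[0.65,0,0,0,0,0,0],[0.65,0,0,0,0,0,0],[0.65,0,0,0,0,0,0],[0.65,0,0,0,0,0,0]]'; done; python3 -c "
from fit import *
todo((134,-88,72))"
```

```text
time_s: 4.58
tcp_pos: [0.649, -0.0575, 0.0625]
ee_rot: [[-0.918, 0.397, 0.002], [0.397, 0.918, 0.002], [-0.001, 0.003, -1.0]]
wrist_force: [0.5, 5.6, 0.7]
gripper_width: 0.646
time_s: 5.0
tcp_pos: [0.649, -0.0574, 0.0625]
ee_rot: [[-0.918, 0.397, 0.002], [0.397, 0.918, 0.002], [-0.001, 0.003, -1.0]]
wrist_force: [-0.0, 5.3, 1.1]
gripper_width: 0.652
t 5.0 tcpN [136.1 -88.2] z 62.5 F [-0.01  5.32  1.11] g 0.652
shift [ 0.0008 -0.0068 -0.0317] turn [0.0008 0.0005 0.0009] joints [   9.   34.   -7.   -0.  -49. -122.]
```

```bash
python3 -m creep '[[0.65,0,0,-0.006,0,0,0],[0.65,0,0,-0.012,0,0,0],[0.65,0,0,-0.018,0,0,0],[0.65,0,0,-0.024,0,0,0],[0.65,0,0,-0.03,0,0,0]]'; python3 -m creep '[[0.65,0,0,0,0,0,0],[0.65,0,0,0,0,0,0],[0.65,0,0,0,0,0,0]]'; python3 -c "
from fit import *
for n in('scene',):
    a=r.capture(n)
    u=proj(n,[N2W((120,-86,70))])[0].astype(int)
    cv2.imwrite(f'pics/{n}5c.png',cv2.resize(a[max(0,u[1]-50):u[1]+50,u[0]-60:u[0]+60],None,fx=6,fy=6,interpolation=cv2.INTER_CUBIC))
todo((134,-88,72))
"
```

```text
time_s: 5.42
tcp_pos: [0.649, -0.0575, 0.0715]
ee_rot: [[-0.918, 0.398, 0.002], [0.398, 0.918, 0.002], [-0.002, 0.003, -1.0]]
wrist_force: [2.7, 3.7, -2.1]
gripper_width: 0.651
time_s: 5.67
tcp_pos: [0.6493, -0.0575, 0.0719]
ee_rot: [[-0.918, 0.398, 0.003], [0.398, 0.918, 0.002], [-0.002, 0.003, -1.0]]
wrist_force: [2.2, 3.3, -1.1]
gripper_width: 0.646
t 5.7167 tcpN [136.1 -88.6] z 71.9 F [2.41 3.09 0.54] g 0.65
shift [ 0.0021 -0.007  -0.0005] turn [0.001  0.0008 0.0008] joints [   9.   33.   -7.   -0.  -50. -122.]
```

View pics/scene5c.png

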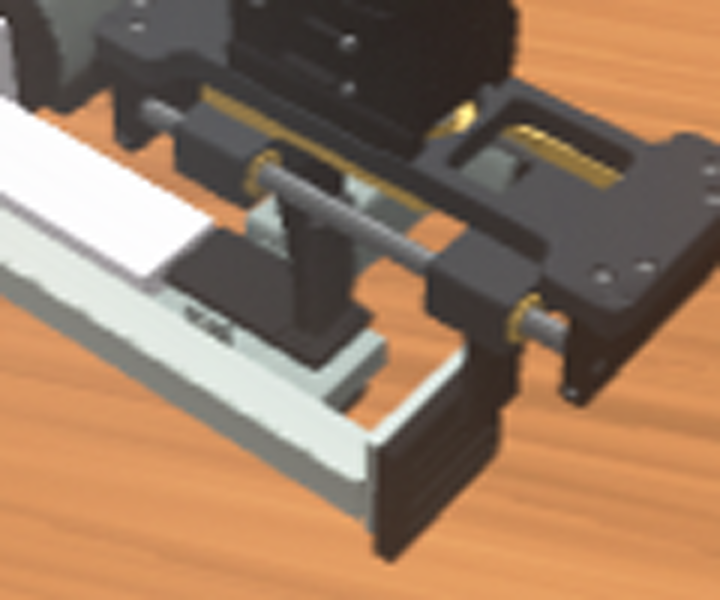

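```bash
python3 -m creep '[[0.65,0,0.006,0,0,0,0],[0.65,0,0.013,0,0,0,0],[0.65,0,0.02,0,0,0,0],[0.65,0,0.027,0,0,0,0],[0.65,0,0.034,0,0,0,0]]'; python3 -m creep '[[0.65,0,0.008,0,0,0,0],[0.65,0,0.016,0,0,0,0],[0.65,0,0.024,0,0,0,0],[0.65,0,0.032,0,0,0,0],[0.65,0,0.04,0,0,0,0]]'; python3 -c "
from fit import *
for n in('scene',):
    a=r.capture(n)
    u=proj(n,[N2W((120,-86,70))])[0].astype(int)
    cv2.imwrite(f'pics/{n}6c.png',cv2.resize(a[max(0,u[1]-40):u[1]+60,u[0]-40:u[0]+80],None,fx=6,fy=6,interpolation=cv2.INTER_CUBIC))
todo((210,-88,72))
"
```

```text
time_s: 6.13
tcp_pos: [0.6535, -0.0479, 0.0719]
ee_rot: [[-0.918, 0.397, 0.003], [0.397, 0.918, 0.002], [-0.002, 0.003, -1.0]]
wrist_force: [1.8, 3.1, -0.7]
gripper_width: 0.65
time_s: 6.55
tcp_pos: [0.6583, -0.0367, 0.0719]
ee_rot: [[-0.918, 0.397, 0.003], [0.397, 0.918, 0.002], [-0.002, 0.003, -1.0]]
wrist_force: [0.9, 2.8, -0.3]
gripper_width: 0.65
t 6.6 tcpN [159.3 -88.5] z 71.9 F [ 1.9   3.32 -1.08] g 0.652
shift [0.0013 0.169  0.0002] turn [0.001  0.0008 0.001 ] joints [  11.   34.   -6.   -0.  -50. -124.]
```

View pics/scene6c.png

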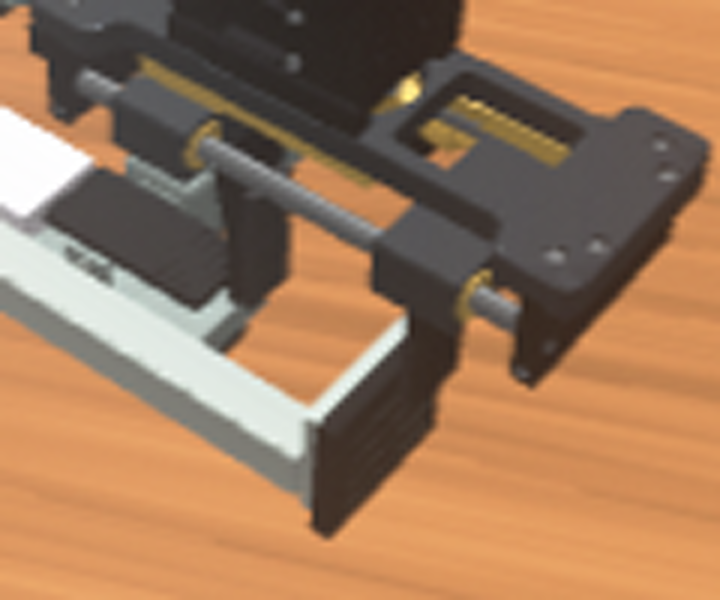

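```bash
for i in 1 2 3; do python3 -m creep '[[0.65,0,0.008,0,0,0,0],[0.65,0,0.016,0,0,0,0],[0.65,0,0.024,0,0,0,0],[0.65,0,0.032,0,0,0,0],[0.65,0,0.04,0,0,0,0]]' | grep -E "force|time"; done; python3 -c "
from fit import *
for n in('scene',):
    a=r.capture(n)
    u=proj(n,[N2W((120,-86,70))])[0].astype(int)
    cv2.imwrite(f'pics/{n}7c.png',cv2.resize(a[max(0,u[1]-40):u[1]+60,u[0]-40:u[0]+80],None,fx=6,fy=6,interpolation=cv2.INTER_CUBIC))
todo((210,-88,72))
"
```

```text
time_s: 7.02
wrist_force: [1.2, 2.4, -0.9]
time_s: 7.43
wrist_force: [2.5, 3.2, -1.4]
time_s: 7.85
wrist_force: [1.8, 2.5, -1.9]
t 7.9 tcpN [196.3 -88.4] z 71.9 F [ 1.49  3.3  -0.93] g 0.648
shift [ 0.0011  0.0456 -0.0002] turn [0.001  0.0008 0.0011] joints [  14.   35.   -4.   -0.  -51. -127.]
```

View pics/scene7c.png

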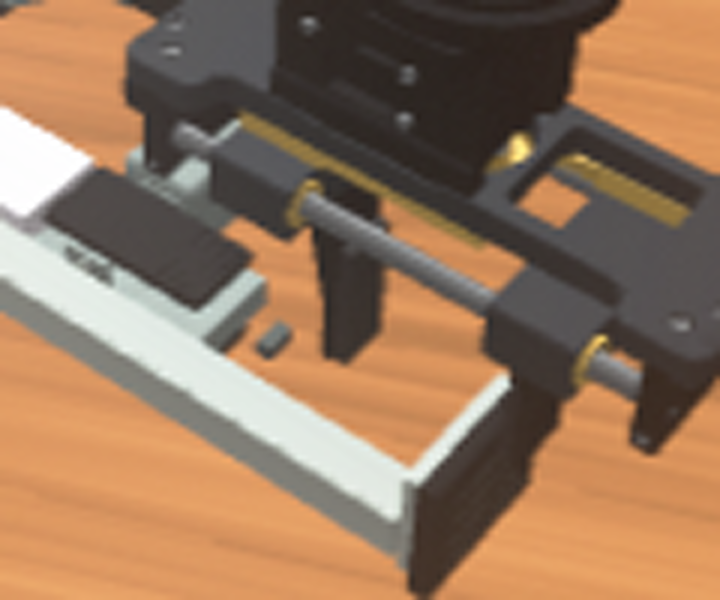

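Still following, force constant (~87 mm out). Continue slowly past the stop.

```bash
python3 -m creep '[[0.65,0,0.006,0,0,0,0],[0.65,0,0.012,0,0,0,0],[0.65,0,0.018,0,0,0,0],[0.65,0,0.024,0,0,0,0],[0.65,0,0.03,0,0,0,0]]' | grep -E "force|time";python3 -m creep '[[0.65,0,0.008,0,0,0,0],[0.65,0,0.016,0,0,0,0],[0.65,0,0.024,0,0,0,0],[0.65,0,0.032,0,0,0,0],[0.65,0,0.04,0,0,0,0]]' | grep -E "force|time"; python3 -c "
from fit import *
for n in('scene',):
    a=r.capture(n)
    u=proj(n,[N2W((120,-86,70))])[0].astype(int)
    cv2.imwrite(f'pics/{n}8c.png',cv2.resize(a[max(0,u[1]-40):u[1]+60,u[0]-40:u[0]+80],None,fx=6,fy=6,interpolation=cv2.INTER_CUBIC))
todo((210,-88,72))
"
```

```text
time_s: 8.32
wrist_force: [0.1, 0.0, -0.2]
time_s: 8.73
wrist_force: [-0.8, 0.4, 0.7]
t 8.7833 tcpN [217.7 -88.3] z 72.0 F [ 1.12 -0.75  0.13] g 0.651
shift [ 0.001  -0.0256 -0.0002] turn [0.0009 0.0007 0.0012] joints [  15.   36.   -2.   -0.  -52. -128.]
```

View pics/scene8c.png

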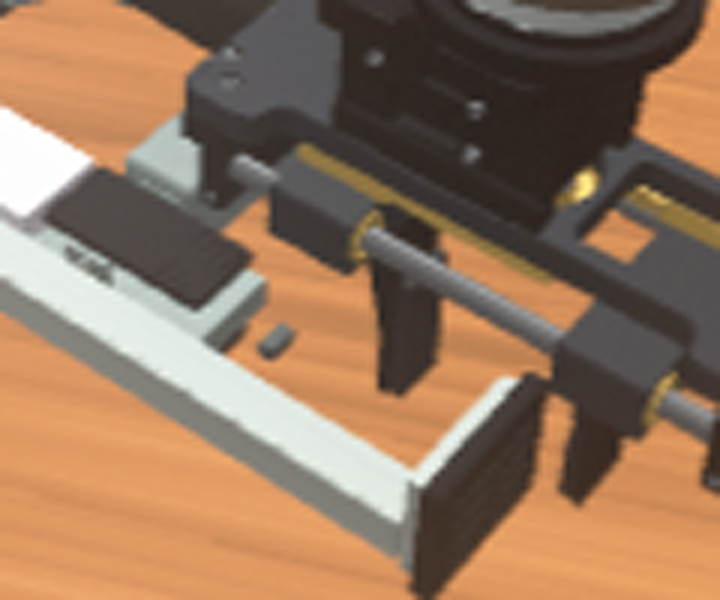

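```bash
python3 -m creep '[[0.65,0,0,-0.05,0,0,0],[0.65,0,0,-0.12,0,0,0],[0.65,0,0,-0.22,0,0,0],[0.65,0,0,-0.33,0,0,0],[0.65,0,0,-0.43,0,0,0]]'; python3 -m creep '[[0.65,0,0.1,-0.1,0,0,0],[0.65,0,0.2,-0.2,0,0,0],[0.65,0,0.25,-0.2,0,0,0],[0.65,0,0.25,-0.2,0,0,0],[0.65,0,0.25,-0.2,0,0,0]]'; python3 -c "
from fit import *
for n in('scene','top'):
    a=r.capture(n);cv2.imwrite(f'pics/{n}9.png',a)
todo((210,-88,72))
c0=cv2.imread('pics/scene0.png');cv2.imwrite('pics/cmp.png',np.hstack([cv2.resize(x[80:260,100:330],None,fx=1.7,fy=1.7) for x in(c0,cv2.imread('pics/scene9.png'))]))
"
```

```text
time_s: 9.2
tcp_pos: [0.6812, 0.0171, 0.2027]
ee_rot: [[-0.918, 0.396, 0.003], [0.396, 0.918, 0.001], [-0.003, 0.003, -1.0]]
wrist_force: [1.0, 0.4, 0.3]
gripper_width: 0.647
time_s: 9.62
tcp_pos: [0.7105, 0.0869, 0.2624]
ee_rot: [[-0.919, 0.395, 0.002], [0.395, 0.919, 0.002], [-0.002, 0.002, -1.0]]
wrist_force: [-0.4, -1.3, 0.2]
gripper_width: 0.651
t 9.7167 tcpN [291.3 -87. ] z 261.5 F [-0.14 -0.51  0.03] g 0.65
shift [-0.002  -0.2714  0.6316] turn [0.0003 0.0001 0.0011] joints [  20.   30.   17.   -0.  -77. -133.]
```

View pics/cmp.png

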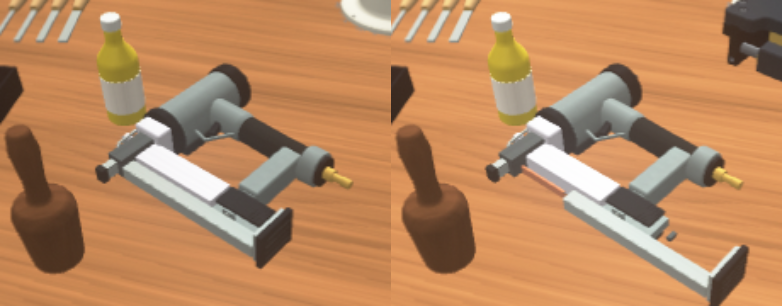

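View pics/top9.png

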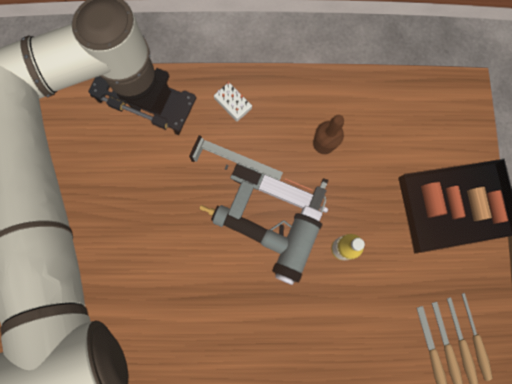

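```bash
python3 -c "
from fit import *
a=cv2.imread('pics/scene9.png');u0=proj('scene',[N2W((225,-95,40))])[0].astype(int)-[40,35]
im=cv2.resize(a[u0[1]:u0[1]+70,u0[0]:u0[0]+80],None,fx=8,fy=8,interpolation=cv2.INTER_CUBIC)
for x,c in((135+80,(0,0,255)),(135+90,(0,255,0))):
  # model corrected to the scene camera: +1.5 x, -2.5 y
  u=proj('scene',[N2W((x+1.5,y-2.5,z)) for y,z in((-126,13),(-66,13),(-66,65),(-126,65))])
  cv2.polylines(im,[((u-u0+.5)*64).astype(int)],True,c,1,cv2.LINE_AA,3)
cv2.imwrite('pics/chk.png',im)"
```

```text
(no output)
```

View pics/chk.png

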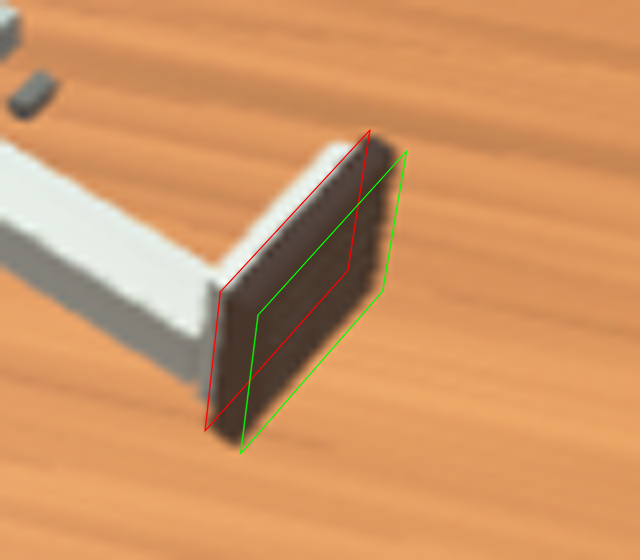

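```bash
python3 -c "
from fit import *
A,B=[cv2.cvtColor(cv2.imread(f'pics/scene{i}.png'),cv2.COLOR_BGR2GRAY).astype(np.float32) for i in(0,9)]
for sl in((slice(165,200),slice(250,312)),(slice(115,165),slice(205,270)),(slice(160,200),slice(190,240))):
    print(cv2.phaseCorrelate(A[sl]*1,B[sl]*1,cv2.createHanningWindow((sl[1].stop-sl[1].start,sl[0].stop-sl[0].start),cv2.CV_32F)))
a,b=[cv2.resize(cv2.imread(f'pics/scene{i}.png')[165:245,220:320],None,fx=4,fy=4,interpolation=cv2.INTER_CUBIC) for i in(0,9)]
cv2.imwrite('pics/ab.png',np.hstack([a,b]))
print(proj('scene',[N2W((135,-96,40)),N2W((225,-96,40))]))"
```

```text
((-0.5325898742371393, 0.07902948911177887), 0.9790328728655974)
((-0.010468418348224873, -0.012104743050510791), 0.9767811555332607)
((-0.06822757801740309, -0.4204373681779252), 0.9043623480796814)
[[262.51337617 219.41874475]
 [301.01658712 242.66555113]]
```

View pics/ab.png

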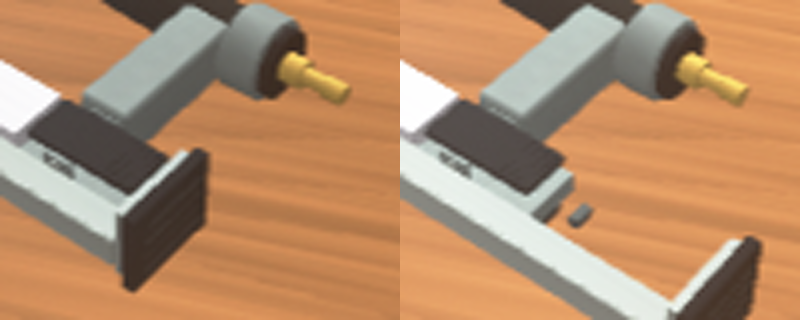

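```bash
python3 -c "
from station import r
print(r.finish_job())"
```

```text
the job is handed in; nothing more can be done
None
```

The magazine is open at its stop and the job is handed in; no verdict came back. About 9.7 s of the 38 s was used.

- **Press and catch:** I pressed the rocker latch with the head-side finger while the other finger waited behind the end cap. The cap came out about 27 mm and was caught. I held it there for more than 1 s, with about 5 N on the waiting finger.
- **Opening:** I lifted the pressing finger clear of the latch, then backed the waiting finger off at roughly 25–30 mm/s. The cap followed it until the force fell to zero at the stop. I then moved the arm up and clear.

My last checks, all from pictures and the wrist force:

- **Magazine:** Comparing the cap corner before and after gives about 90 mm of travel. A rougher overlay of the fitted model read about 87–88 mm. The two agree once the small shift of the nailer below is counted.
- **Latch and nailer:** The latch looks back at rest. The nailer lies flat and has shifted only about 1–2 mm.
- **Bystanders:** The bottle and mallet look the same before and after. The burr stand looks undisturbed in the last top view, but I didn't measure it.
- **Arm:** It is well clear of everything, and the wrist force reads about zero.

The camera fit of the nailer's position was only good to about 2–3 mm, and the two cameras disagreed by about that much. I relied on the scene camera, because the fingertip positions it showed matched the robot's own readings.

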